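# Unlatch the board-test jig and hold its gate open

## Task

The board in the test jig is finished, and a colleague needs both hands free to lift it out. Pull the latch knob sideways, all the way back against its spring, so that its fork frees the ball; then swing the gate up, without letting it drop, until it stands at least 30 degrees open. The gate does not stay open by itself: finish while holding it up, motionless, in the gripper, with the board lying in its nest and the things around the jig left alone.

Things in the scene. Friction and masses are not known exactly. Their poses are not given: they have to be found in the camera images.
- jig: Board-test jig fixed to the bench: black and aluminium base 260 x 210 x 55 mm (along its x, y, z). Origin: centre of the underside, on the bench; z up, x from the latch end (front, turned towards the robot) to the hinge end, y to the left seen from the front. The latch end's face is at x = -130 mm.
- gate: The jig's hinged gate, flat over the base when closed: aluminium frame 184 mm wide (y), 12 mm thick, with three cross bars over the board; it reaches 195 mm from the hinge to the front, and there a 6 mm thick, 128 mm wide tongue with a hole for the ball goes on to 237 mm and carries the latch. 0.5 to 0.9 kg. Origin: middle of the hinge axis; axes like the jig's while closed, turning with the gate.
- gate_angle (a joint): Opening angle of the gate, rad: 0 closed, grows as its front end rises, stop at 1.22. No stay: it falls shut from any angle when let go.
- latch_slide (a joint): Travel of the latch, m: 0 latched (sprung home), grows as the latch is pulled to the left (the gate's +y), stop at 0.014. Spring 4 N at home, 9 N fully back. The fork clears the ball from about 0.011 on; below that the gate cannot rise. Let go, it springs home.
- latch_knob (a point): Grip point of the upright black latch knob: 18 mm thick, 24 mm tall, under a 24 mm wide, 5 mm cap. It stands on a 14 mm wide steel tab that juts out in front of the tongue, only the bench 75 mm below. The point is on its axis, 13 mm above the tab, 97 mm above the bench; from the hinge axis 272 mm to the front, 17 mm up, 12 mm left. Axes like the gate's: y is the pull, z the knob's axis.
- hinge_axis (a point): Middle of the gate's hinge axis on the jig, 80 mm above the bench. Axes like the jig's; the hinge axis runs along y.
- ball (a point): Centre of the 16 mm steel ball on the keeper stud at the front of the base, 90.5 mm above the bench, seen through the tongue; the latch's two-pronged fork grips under it from the left.
- board: The tested circuit board, green, 100 x 80 x 2 mm, loose between the corner blocks of the nest in the base, under the gate. Origin: centre of its underside, 61 mm above the bench.
- spool: Bystander: reel of solder with yellow flanges, 52 mm in diameter, 46 mm tall, standing left or right of the jig. Origin under its centre.
- flux: Bystander: amber flux bottle, 34 mm in diameter, 75 mm tall, standing left or right of the jig. Origin under its centre.
- tin: Bystander: flat round tin, 62 mm in diameter, 28 mm tall, left or right of the jig. Origin under its centre.
- driver: Bystander: screwdriver, 200 mm long, handle 26 mm thick, lying to the right of the jig along its length. Origin on the bench below the middle of its length.
Not all that is in view belongs to the job. What is meant by the board is not pink, purple or yellow, and is the larger of those in its own colour.

How it is judged:
By the outcome, as a careful person would: the job done as asked, in the order asked, and still so for the second after the job is handed in, while the arm keeps its last pose, push and grip.
It also fails if it takes over 35 s, if anything falls off the work surface, if the arm or the gripper's body presses on something with over 40 N, if the wrist force passes 120 N, or if a joint passes its speed limit or range.

## Robot

A 7-joint arm with a two-finger parallel gripper is mounted at the origin on the work surface. World frame = base frame: x ahead of the robot, y to its left, z up, the work surface at z = 0. Lengths are in m, angles in rad, forces in N, time in s.
With the tool pointing down it reaches from about 0.425 to 0.925 m from the base axis. Payload 6.8 kg.
Tool frame: the origin (TCP) lies on the centre line of the jaws, within the pads' length; the fingertips stand 8 mm ahead of it and the grasp point (between the pads) lies 11 mm behind it (bot.tips_ahead is the distance from the TCP to the fingertips, in m); z points along the fingers, y is the line along which they close (so a half turn about z gives the same grasp; the last joint's range is limited). The gripper opens to 85 mm and grips with 20 to 120 N. Pads are 22 mm wide; open, the fingers measure 114 mm over their backs; the gripper's body (76 mm by 85 mm) begins 54 mm behind the grasp point. The pads swing forward as they close: fully open they stand 13 mm farther back than shut.
Start: joints at [1.164, 0.477, 0.022, 1.555, -0.011, 1.109, -0.083], TCP at [0.199, -0.645, 0.239] pointing down, gripper open.
Joint ranges: [-2.96, 2.96], [-0.34, 2.1], [-1.41, 1.46], [0.24, 2.44], [-1.37, 4.51], [0.17, 1.92], [-2.96, 2.96]. Speed limits (rad/s): [2.39, 2.39, 3.14, 3.14, 3.14, 3.14, 3.14].

## Interface

Orientations are given as a unit quaternion [w, x, y, z].
In Python, from station import bot gives the robot as it stands.
- The arm moves only by the tool send_rows, never from a script. Its argument "deltas" is text: rows parted by semicolons, each of 4 numbers parted by spaces: the shift along the tool's x, y, z in m, then the turn about the tool's z in degrees. In form: x y z spin; .... A call has 1 to 5 rows; each row is the pose to reach, as a shift and turn from the pose commanded when the call began, along the tool's axes at that moment; what a row does not reach only later rows make up. A row lasts 1/10 s, in which the tool goes at most 50 mm and 8.59 degrees, less where a joint would pass 70% of its speed; a pose out of reach is approached as far as the arm can. A call with a gripper value outside its range is refused whole. "claw" is the opening, from 0 (shut) to 1 (fully open), set as the call begins (left out, the last holds). The fingers move at their own pace and stop on an object; "force" is the grip in N (left out, the last holds). Time passes only in rows, so rows that repeat a pose let the fingers close. It gives the time, the measured TCP pose, the force, the opening and the grip force at its end, in the units of the state.
- bot.get_obs(): the state, without advancing time (a new reading comes with each control period).
- bot.read_camera(name): name is "side" or "top"; returns a dict with "img" (384x512x3 uint8, red, green, blue), "depth" (384x512 float32, m along the optical axis (not along the pixel's ray), 0 where there is no reading), "fx", "fy", "cx", "cy" (pixels), "dist_coeffs" ([k1, k2, p1, p2, k3] as OpenCV has them; the pictures are not rectified), "camera_from_world" (4x4, takes a point from world to camera coordinates). Camera axes: x right, y up, looking along -z (the intrinsics and any distortion apply to the point x, -y, -z); pixel columns grow to the right and rows downward; lengths in m; the calibration is good to about 2 mm. A picture is of the moment at which its call begins.
- bot.hand_in(): hands the job in; it is judged then, once.
Trained networks look in a picture, given as the dict that the camera call returned (one of the last four; its "shot" number tells which), for a name from the list of things; names that differ only in an ending like _2 or _b are one class to them, and where a whole thing is asked for, a point or a joint stands for the part that bears it (a point fixed in the world has none). Each returns a list of dicts, best first, with "confidence" (0 to 1); they miss things now and then, are a little off and sometimes report something else, mostly with a low value. They report only what shows in the picture. A call takes as long as a camera call. They do not tell look-alikes from the thing itself.
- bot.masks_of(picture, query): "mask" (384x512 bool, what is visible of it).
- bot.landmark_of(picture, query): "xyz" ([x, y, z] in m, in world coordinates, good to about 4 mm: a listed point, or the origin of a listed thing).
The state is a dict: "t": time; "q": joint angles; "joint_vel": joint speeds; "joint_torque": joint torques, N m; "eef_pos": TCP position; "tool_rot": TCP orientation; "contact_force": force on the tool from outside, world axes, zero at the start; "torque": the same for the moment, N m; "gripper_width": opening from 0.0 (shut) to 1.0 (fully open); "grasp_force": force on a finger pad.
Only numpy, scipy, OpenCV 4.12 (cv2) and the standard library are available. Lean on these libraries where they do the work, as an engineer would, in place of code of your own. Each camera call takes 0.05 s, during which the arm holds its last target. There are 200 camera calls.

## Working session

There is one attempt and no reset: what is moved stays moved. The work goes in short steps, Python scripts to look and compute and a tool call to move; the robot and the scene stay as the last step left them, time stands still between calls to the robot, and variables do not carry over. Pictures are saved under pics/ and viewed, at most 10 in all, crops included, and the job is handed in when it is done.

Besides the shell and the picture viewer there is one more tool, called after "Call:" by a JSON object that holds its "name" and its "arguments". send_rows: Moves the arm, as the interface text tells. Its arguments: {"type":"object","properties":{"deltas":{"type":"string"},"claw":{"type":"number"},"force":{"type":"number"}},"required":["deltas"]}

```bash
mkdir -p pics
cat > h.py <<'E'
import numpy as np, cv2
from station import bot
from scipy.spatial.transform import Rotation as R
def rot(q): return R.from_quat([q[1],q[2],q[3],q[0]])
def totool(p,o):
    return rot(o["tool_rot"]).inv().apply(np.array(p)-o["eef_pos"])
E
python3 - <<'E'
from h import *
np.set_printoptions(precision=4,suppress=True)
o=bot.get_obs(); print(o["t"],o["eef_pos"],o["tool_rot"],o["gripper_width"])
print(rot(o["tool_rot"]).as_matrix())
ims=[]
for c in("side","top"):
    p=bot.read_camera(c); cv2.imwrite(f"pics/{c}0.png",p["img"][:,:,::-1])
    for n in("latch_knob","hinge_axis","ball","jig","gate","board","spool","flux","tin","driver"):
        r=bot.landmark_of(p,n)
        print(c,n,[(np.array(d["xyz"]).round(4),round(d["confidence"],2)) for d in r[:2]])
E
```

```text
0.0 [ 0.1985 -0.6445  0.2383] [-0.0009  0.9889  0.1488 -0.0002] 0.997894160635883
[[ 0.9557  0.2944 -0.0007]
 [ 0.2944 -0.9557  0.0017]
 [-0.0001 -0.0018 -1.    ]]
side latch_knob [(array([ 0.5241, -0.1303,  0.0987]), 0.9)]
side hinge_axis [(array([ 0.7878, -0.0625,  0.0806]), 0.63), (array([ 0.716 , -0.3639, -0.0004]), 0.42)]
side ball [(array([ 0.585 , -0.1412,  0.0907]), 0.96)]
side jig [(array([ 0.6835, -0.0964,  0.0023]), 0.79)]
side gate [(array([ 0.782 , -0.0632,  0.078 ]), 0.58)]
side board [(array([ 0.67  ,  0.2068, -0.0035]), 0.96), (array([ 0.6945, -0.0888,  0.0601]), 0.89)]
side spool [(array([0.5108, 0.0382, 0.0022]), 0.95), (array([0.6027, 0.0839, 0.0019]), 0.58)]
side flux [(array([ 0.6244, -0.308 , -0.0001]), 0.87)]
side tin [(array([0.6042, 0.0792, 0.0009]), 0.9)]
side driver [(array([ 0.7171, -0.3648, -0.0007]), 0.84), (array([ 0.5868, -0.1395,  0.0889]), 0.51)]
top latch_knob [(array([ 0.5203, -0.1279,  0.0938]), 0.8)]
top hinge_axis [(array([ 0.7844, -0.0596,  0.0781]), 0.86)]
top ball [(array([ 0.5854, -0.1401,  0.0874]), 0.75)]
top jig [(array([ 0.6844, -0.0912,  0.0012]), 0.88), (array([ 0.7889, -0.059 ,  0.0829]), 0.44)]
top gate [(array([ 0.7897, -0.06  ,  0.0839]), 0.59)]
top board [(array([ 0.4739, -0.3243, -0.0011]), 0.97), (array([ 0.4285, -0.1044,  0.0002]), 0.92)]
top spool [(array([0.5118, 0.0381, 0.0016]), 0.58)]
top flux [(array([ 0.6236, -0.3088, -0.004 ]), 0.61)]
top tin [(array([0.6065, 0.0829, 0.0002]), 0.93)]
top driver []
```

View pics/side0.png

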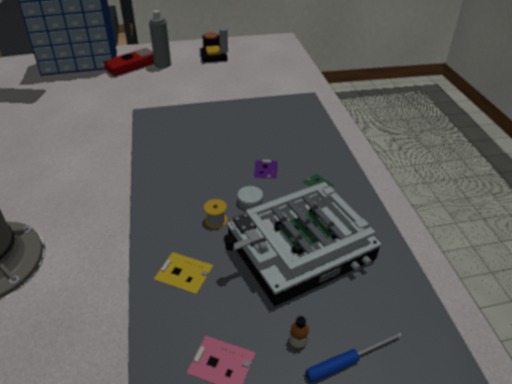

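View pics/top0.png

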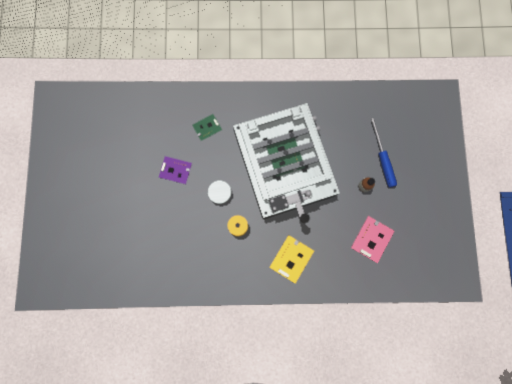

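The side view shows the black knob at about (232,240), in front of the jig. The top view has it at about (304,217). The detections agree on a knob at about (0.522, -0.129, 0.097) and a jig yaw of about 17°. The tool's y axis already lies along the pull line (tool y = minus the gate's y).

Call:
{"name": "send_rows", "arguments": {"deltas": "0.031 -0.0265 0 0; 0.062 -0.053 0 0; 0.093 -0.0795 0 0; 0.124 -0.106 0 0; 0.154 -0.1325 0 0", "claw": 0.65, "force": 60}}

```text
t: 1.6
eef_pos: [0.3078, -0.4717, 0.2395]
tool_rot: [0.0, 0.989, 0.149, 0.0]
contact_force: [0.6, -0.1, 0.1]
gripper_width: 0.652
grasp_force: 0.0
```

Call:
{"name": "send_rows", "arguments": {"deltas": "0.031 -0.0265 0 0; 0.062 -0.053 0 0; 0.093 -0.0795 0 0; 0.124 -0.106 0 0; 0.154 -0.1325 0 0"}}

```text
t: 2.1
eef_pos: [0.4159, -0.2997, 0.2396]
tool_rot: [0.0, 0.989, 0.149, 0.0]
contact_force: [0.4, -0.7, 0.7]
gripper_width: 0.651
grasp_force: 0.0
```

Call:
{"name": "send_rows", "arguments": {"deltas": "0.031 -0.0265 0.01 0; 0.062 -0.053 0.02 0; 0.093 -0.0795 0.03 0; 0.124 -0.106 0.04 0; 0.153 -0.1325 0.05 0"}}

```text
t: 2.6
eef_pos: [0.5233, -0.128, 0.1892]
tool_rot: [0.0, 0.989, 0.149, 0.0]
contact_force: [0.3, -0.5, -0.4]
gripper_width: 0.647
grasp_force: 0.0
```

Run:
```python
from h import *
np.set_printoptions(precision=4,suppress=True)
o=bot.get_obs(); print(o["t"],o["eef_pos"],o["contact_force"],o["gripper_width"])
for c in("side","top"):
    p=bot.read_camera(c); im=p["img"][:,:,::-1]
    if c=="side": cv2.imwrite("pics/side1.png",cv2.resize(im[170:300,170:390],None,fx=3.5,fy=3.5))
    for n in("latch_knob","hinge_axis","ball"):
        print(c,n,[(np.array(d["xyz"]).round(4),round(d["confidence"],2)) for d in bot.landmark_of(p,n)[:2]])
print(totool([.522,-.129,.086],o))
```

```text
2.6 [ 0.5233 -0.128   0.1892] [ 0.3139 -0.5076 -0.3752] 0.6472680473097031
side latch_knob [(array([ 0.5255, -0.1278,  0.0981]), 0.63)]
side hinge_axis [(array([ 0.6936, -0.0888,  0.0603]), 0.18)]
side ball [(array([ 0.5846, -0.1397,  0.0912]), 0.58)]
top latch_knob []
top hinge_axis [(array([ 0.7864, -0.0618,  0.079 ]), 0.87)]
top ball [(array([ 0.5867, -0.1413,  0.0912]), 0.68)]
[-0.0016  0.0005  0.1032]
```

View pics/side1.png

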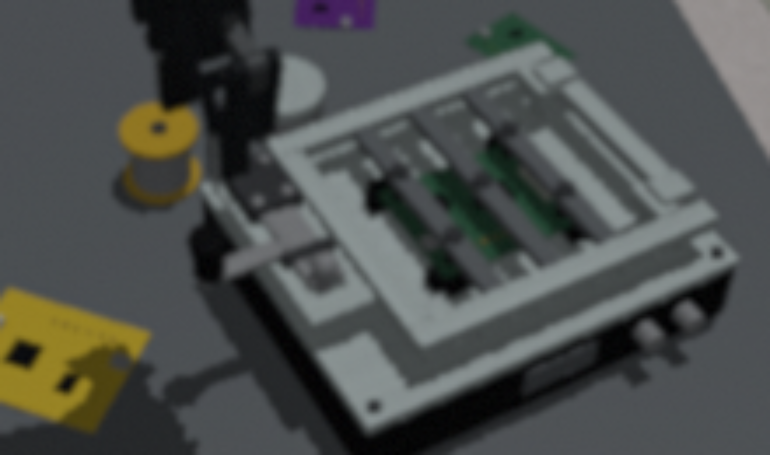

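The crop shows the fingers directly above the knob, which is at crop pixel (208,255). The way down on both sides of it is clear.

Call:
{"name": "send_rows", "arguments": {"deltas": "0 0 0.02 0; 0 0 0.04 0; 0 0 0.06 0; 0 0 0.07 0; 0 0 0.07 0"}}

```text
t: 3.5
eef_pos: [0.5212, -0.1302, 0.1183]
tool_rot: [-0.0, 0.989, 0.148, -0.001]
contact_force: [0.4, -0.7, 0.3]
gripper_width: 0.652
grasp_force: 0.0
```

Call:
{"name": "send_rows", "arguments": {"deltas": "0 0 0.01 0; 0 0 0.02 0; 0 0 0.033 0; 0 0 0.033 0"}}

```text
t: 3.9
eef_pos: [0.521, -0.1293, 0.0845]
tool_rot: [-0.0, 0.989, 0.149, -0.001]
contact_force: [-0.1, -0.6, 0.6]
gripper_width: 0.648
grasp_force: 0.0
```

Run:
```python
from h import *
np.set_printoptions(precision=4,suppress=True)
o=bot.get_obs(); print(o["t"],o["eef_pos"],o["contact_force"],o["gripper_width"])
p=bot.read_camera("side"); im=p["img"][:,:,::-1]
cv2.imwrite("pics/side2.png",cv2.resize(im[190:290,190:320],None,fx=5,fy=5))
print([(np.array(d["xyz"]).round(4),round(d["confidence"],2)) for d in bot.landmark_of(p,"latch_knob")[:2]])
```

```text
3.9 [ 0.521  -0.1293  0.0845] [-0.1496 -0.5818  0.5638] 0.6480276265174982
[(array([ 0.5211, -0.1285,  0.0969]), 0.58)]
```

View pics/side2.png

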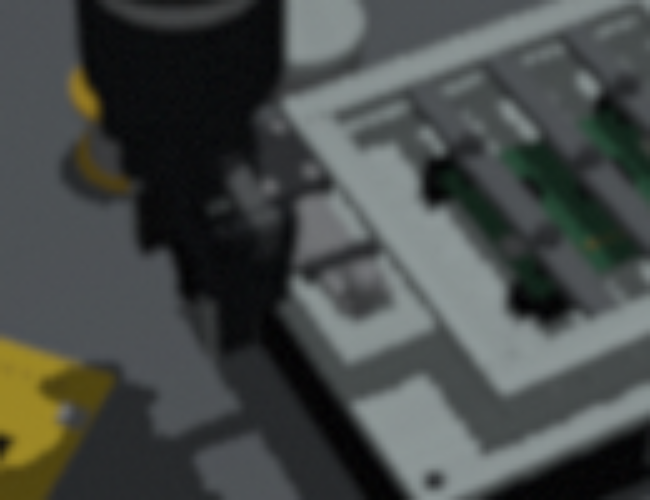

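The fingers straddle the knob at crop pixel (230,300) with no contact force, so I'm closing.

Call:
{"name": "send_rows", "arguments": {"deltas": "0 0 0 0; 0 0 0 0; 0 0 0 0; 0 0 0 0; 0 0 0 0", "claw": 0, "force": 60}}

```text
t: 4.5
eef_pos: [0.5228, -0.13, 0.0868]
tool_rot: [0.0, 0.989, 0.149, 0.001]
contact_force: [-0.0, -2.9, 4.4]
gripper_width: 0.245
grasp_force: 58.4
```

Call:
{"name": "send_rows", "arguments": {"deltas": "0 0 0 0; 0 0 0 0"}}

```text
t: 4.7
eef_pos: [0.5228, -0.1299, 0.0868]
tool_rot: [0.0, 0.989, 0.149, 0.001]
contact_force: [0.1, -3.3, 5.3]
gripper_width: 0.245
grasp_force: 58.4
```

Call:
{"name": "send_rows", "arguments": {"deltas": "0 -0.003 0 0; 0 -0.006 0 0; 0 -0.009 0 0; 0 -0.012 0 0; 0 -0.012 0 0"}}

```text
t: 5.2
eef_pos: [0.5197, -0.1196, 0.0869]
tool_rot: [0.001, 0.989, 0.148, 0.001]
contact_force: [2.5, -6.7, 4.1]
gripper_width: 0.245
grasp_force: 58.5
```

Call:
{"name": "send_rows", "arguments": {"deltas": "0 -0.001 0 0; 0 -0.002 0 0; 0 -0.002 0 0; 0 -0.002 0 0"}}

```text
t: 5.6
eef_pos: [0.5192, -0.1183, 0.0868]
tool_rot: [0.001, 0.989, 0.148, 0.001]
contact_force: [2.4, -7.4, 4.6]
gripper_width: 0.247
grasp_force: 58.5
```

Run:
```python
from h import *
np.set_printoptions(precision=4,suppress=True)
o=bot.get_obs(); print(o["t"],o["eef_pos"],o["contact_force"],rot(o["tool_rot"]).inv().apply(o["contact_force"]),o["gripper_width"])
p=bot.read_camera("side"); im=p["img"][:,:,::-1]
cv2.imwrite("pics/side3.png",cv2.resize(im[190:290,190:320],None,fx=5,fy=5))
```

```text
5.6 [ 0.5192 -0.1183  0.0868] [ 2.3866 -7.3854  4.6218] [ 0.1282  7.7737 -4.5993] 0.24662032557990368
```

View pics/side3.png

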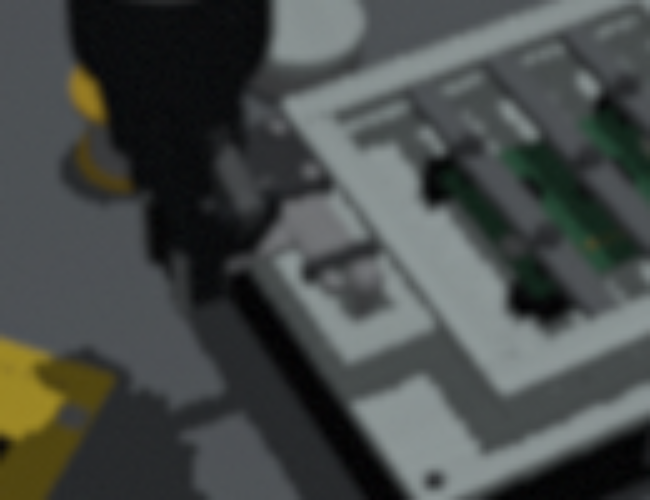

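Call:
{"name": "send_rows", "arguments": {"deltas": "0 -0.001 0 0; 0 -0.002 0 0; 0 -0.003 0 0; 0 -0.003 0 0; 0 -0.003 0 0"}}

```text
t: 6.15
eef_pos: [0.5186, -0.1163, 0.0869]
tool_rot: [0.002, 0.989, 0.148, 0.001]
contact_force: [2.3, -9.8, 2.8]
gripper_width: 0.247
grasp_force: 58.5
```

Call:
{"name": "send_rows", "arguments": {"deltas": "0 -0.001 0 0; 0 -0.002 0 0; 0 -0.003 0 0; 0 -0.003 0 0; 0 -0.003 0 0"}}

```text
t: 6.65
eef_pos: [0.5186, -0.116, 0.087]
tool_rot: [0.003, 0.989, 0.147, 0.002]
contact_force: [6.6, -16.3, 0.5]
gripper_width: 0.247
grasp_force: 58.6
```

The latch is at its stop: it travelled about 14.5 mm and the force has stepped up. I'll now lift along the arc.

Call:
{"name": "send_rows", "arguments": {"deltas": "0.0003 0 -0.0045 0; 0.0008 0 -0.009 0; 0.0013 0 -0.014 0; 0.0018 0 -0.019 0; 0.0025 0 -0.0237 0"}}

```text
t: 7.15
eef_pos: [0.5221, -0.1149, 0.1109]
tool_rot: [0.003, 0.989, 0.147, 0.003]
contact_force: [11.0, -15.6, -6.0]
gripper_width: 0.25
grasp_force: 58.7
```

Run:
```python
from h import *
np.set_printoptions(precision=4,suppress=True)
o=bot.get_obs(); print(o["t"],o["eef_pos"],o["contact_force"],o["torque"],o["gripper_width"])
p=bot.read_camera("side"); im=p["img"][:,:,::-1]
cv2.imwrite("pics/side4.png",cv2.resize(im[170:300,190:390],None,fx=4,fy=4))
```

```text
7.15 [ 0.5221 -0.1149  0.1109] [ 11.0088 -15.638   -5.9639] [-3.0807 -2.0416  0.0941] 0.25002655927883927
```

View pics/side4.png

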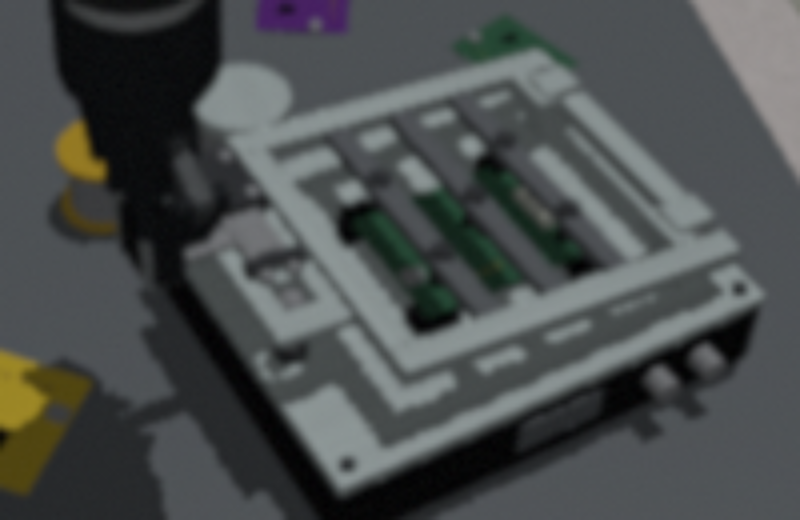

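The ball is free and the gate is rising: there is a gap under the frame and the tongue is up at (285,280). The forces are modest, so I'll continue.

Call:
{"name": "send_rows", "arguments": {"deltas": "0.0007 0 -0.0047 0; 0.0015 0 -0.0094 0; 0.0025 0 -0.014 0; 0.0035 0 -0.0187 0; 0.0046 0 -0.0233 0"}}

```text
t: 7.7
eef_pos: [0.5276, -0.1132, 0.1344]
tool_rot: [0.003, 0.989, 0.147, 0.004]
contact_force: [15.5, -15.8, -8.6]
gripper_width: 0.248
grasp_force: 58.8
```

Call:
{"name": "send_rows", "arguments": {"deltas": "0.0012 0 -0.0046 0; 0.0024 0 -0.0092 0; 0.0037 0 -0.0137 0; 0.0051 0 -0.0183 0; 0.0066 0 -0.0228 0"}}

```text
t: 8.2
eef_pos: [0.5322, -0.1118, 0.1565]
tool_rot: [0.003, 0.989, 0.147, 0.003]
contact_force: [12.7, -16.8, -7.8]
gripper_width: 0.246
grasp_force: 58.8
```

Run:
```python
from h import *
np.set_printoptions(precision=4,suppress=True)
o=bot.get_obs(); print(o["t"],o["eef_pos"],o["contact_force"],o["torque"],o["gripper_width"],rot(o["tool_rot"]).as_matrix()[:,2])
```

```text
8.2 [ 0.5322 -0.1118  0.1565] [ 12.6553 -16.8254  -7.7681] [-3.1804 -2.1251  0.2969] 0.24567061336914983 [ 0.0062 -0.0058 -1.    ]
```

Call:
{"name": "send_rows", "arguments": {"deltas": "0.0016 0 -0.0045 0; 0.0032 0 -0.009 0; 0.0049 0 -0.0134 0; 0.0067 0 -0.0178 0; 0.0085 0 -0.0222 0"}}

```text
t: 8.7
eef_pos: [0.539, -0.1097, 0.1781]
tool_rot: [0.003, 0.989, 0.147, 0.001]
contact_force: [10.0, -16.2, -7.6]
gripper_width: 0.244
grasp_force: 58.8
```

Call:
{"name": "send_rows", "arguments": {"deltas": "0.002 0 -0.0043 0; 0.004 0 -0.0086 0; 0.006 0 -0.0129 0; 0.0082 0 -0.0172 0; 0.0105 0 -0.0214 0"}}

```text
t: 9.2
eef_pos: [0.5481, -0.1069, 0.1992]
tool_rot: [0.003, 0.989, 0.147, 0.0]
contact_force: [0.5, -17.4, -2.6]
gripper_width: 0.244
grasp_force: 58.6
```

Run:
```python
from h import *
np.set_printoptions(precision=4,suppress=True)
o=bot.get_obs(); print(o["t"],o["eef_pos"],o["contact_force"],o["torque"],o["gripper_width"],rot(o["tool_rot"]).as_matrix()[:,2])
p=bot.read_camera("side"); im=p["img"][:,:,::-1]
cv2.imwrite("pics/side5.png",cv2.resize(im[130:300,190:390],None,fx=3.5,fy=3.5))
print([(np.array(d["xyz"]).round(4),round(d["confidence"],2)) for d in bot.landmark_of(p,"latch_knob")[:2]])
```

```text
9.2 [ 0.5481 -0.1069  0.1992] [  0.4792 -17.3844  -2.6255] [-3.1993 -0.0691  0.4046] 0.24364665980933398 [ 0.001  -0.0064 -1.    ]
[(array([ 0.5481, -0.1057,  0.2082]), 0.74), (array([ 0.6053,  0.0802, -0.0016]), 0.29)]
```

View pics/side5.png

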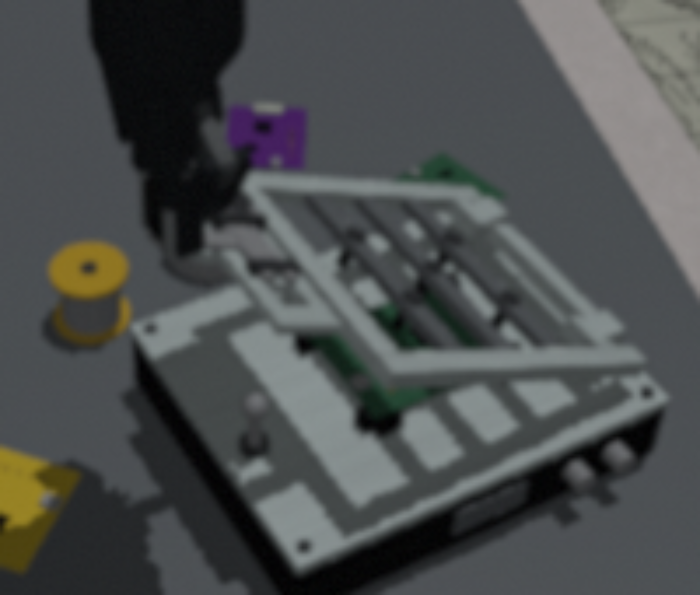

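The gate stands about 25° open, held at the knob at (185,250), and the board is still in its nest. I'll carry on to about 40°.

Call:
{"name": "send_rows", "arguments": {"deltas": "0.0024 0 -0.0041 0; 0.0048 0 -0.0082 0; 0.0072 0 -0.0123 0; 0.0097 0 -0.0163 0; 0.0123 0 -0.0203 0"}}

```text
t: 9.8
eef_pos: [0.5596, -0.1033, 0.2191]
tool_rot: [0.003, 0.989, 0.147, -0.0]
contact_force: [6.8, -16.3, -6.7]
gripper_width: 0.242
grasp_force: 59.2
```

Call:
{"name": "send_rows", "arguments": {"deltas": "0.0027 0 -0.0039 0; 0.0054 0 -0.0078 0; 0.0082 0 -0.0116 0; 0.0111 0 -0.0154 0; 0.014 0 -0.0192 0"}}

```text
t: 10.3
eef_pos: [0.5704, -0.1001, 0.2383]
tool_rot: [0.003, 0.989, 0.146, -0.003]
contact_force: [-3.0, -16.5, 1.1]
gripper_width: 0.232
grasp_force: 60.5
```

Call:
{"name": "send_rows", "arguments": {"deltas": "0.003 0 -0.0037 0; 0.006 0 -0.0073 0; 0.0091 0 -0.011 0; 0.0091 0 -0.011 0; 0.0091 0 -0.011 0"}}

```text
t: 10.8
eef_pos: [0.5798, -0.0972, 0.2493]
tool_rot: [0.003, 0.989, 0.146, -0.002]
contact_force: [-0.9, -16.3, 0.7]
gripper_width: 0.235
grasp_force: 62.1
```

Call:
{"name": "send_rows", "arguments": {"deltas": "0 0 0 0; 0 0 0 0; 0 0 0 0; 0 0 0 0; 0 0 0 0"}}

```text
t: 11.3
eef_pos: [0.5797, -0.0972, 0.2491]
tool_rot: [0.003, 0.989, 0.146, -0.002]
contact_force: [-0.9, -15.1, 0.5]
gripper_width: 0.235
grasp_force: 62.1
```

Run:
```python
from h import *
np.set_printoptions(precision=4,suppress=True)
o=bot.get_obs(); print(o["t"],o["eef_pos"],o["contact_force"],o["torque"],o["gripper_width"],np.abs(o["joint_vel"]).max())
p=bot.read_camera("side"); im=p["img"][:,:,::-1]
cv2.imwrite("pics/side6.png",cv2.resize(im[100:384,140:440],None,fx=2,fy=2))
for n in ("latch_knob","board","spool","flux","tin","driver"): print(n,[(np.array(d["xyz"]).round(4),round(d["confidence"],2)) for d in bot.landmark_of(p,n)[:3]])
```

```text
11.3 [ 0.5797 -0.0972  0.2491] [ -0.8601 -15.1189   0.4535] [-3.1037  0.4598  0.255 ] 0.2352563549992387 0.002711858954328145
latch_knob [(array([ 0.5811, -0.1   ,  0.2585]), 0.43)]
board [(array([ 0.4733, -0.3264, -0.002 ]), 0.97), (array([ 0.6964, -0.0915,  0.0608]), 0.92), (array([0.7924, 0.1255, 0.0027]), 0.67)]
spool [(array([0.5103, 0.0367, 0.0006]), 0.75)]
flux [(array([ 0.6212, -0.3077, -0.0003]), 0.87)]
tin [(array([0.6062, 0.0806, 0.0018]), 0.82)]
driver [(array([ 0.7159, -0.368 , -0.0012]), 0.62)]
```

View pics/side6.png

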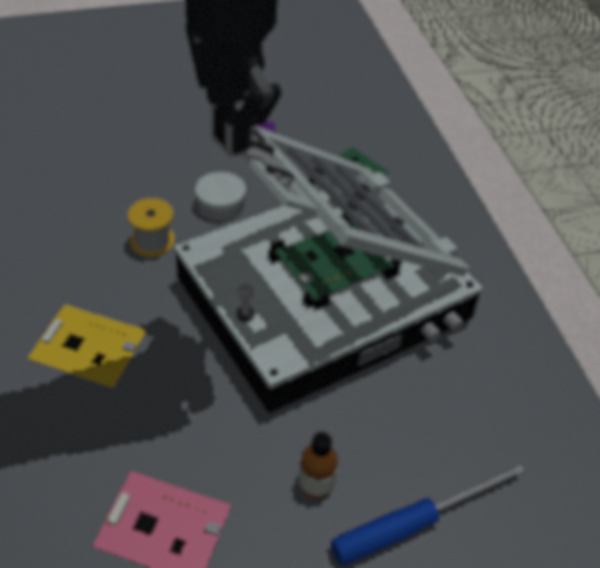

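The gate stands about 37° open and motionless in the grip. The board is in its nest at (335,262), and the bystanders haven't moved.

```bash
python3 -c "
from station import bot
print(bot.hand_in())"
```

```text
the job is handed in; nothing more can be done
None
```

I pulled the latch fully back to free the ball, swung the gate up to about 37° and handed in at about 11 s with the gripper holding it still; the board is in its nest and nothing around the jig was disturbed.

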